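Set the mitre fence to the pointer and lay the batten against it

ROBOT

A 6-joint arm with a two-finger parallel gripper is mounted at the origin on the work surface. World frame = base frame: x ahead of the robot, y to its left, z up, the work surface at z = 0. Lengths are in mm, angles in degrees, forces in N, time in s.
With the tool pointing down it reaches from about 350 to 850 mm from the base axis. Payload 8.1 kg.
Tool frame: the origin (TCP) lies midway between the tips of the shut fingers; the grasp point (between the pads) lies 19 mm behind it; z points along the fingers, y is the line along which they close (so a half turn about z gives the same grasp; the last joint's range is limited). The gripper opens to 85 mm and grips with 20 to 120 N. Pads are 22 mm wide; open, the fingers measure 114 mm over their backs; the gripper's body (76 mm by 85 mm) begins 54 mm behind the grasp point. The pads swing forward as they close: fully open they stand 13 mm farther back than shut.
Start: joints at [62.487, 7.471, 85.268, -0, 87.261, -4.893], TCP at [230.754, 553.857, 231.292] pointing down, gripper open.
Joint ranges: [-169.43, 169.43], [-51.17, 129.36], [1.28, 143.12], [-76.62, 256.62], [0, 156.53], [-152.29, 152.29]. Speed limits (degrees/s): [136.94, 136.94, 159.86, 180, 180, 180].

INTERFACE

Orientations are given as [roll, pitch, yaw] about the fixed x, y, z axes, in that order (R = Rz(yaw) Ry(pitch) Rx(roll)).
In Python, from bench import r gives the robot as it stands.
- The arm moves only by the tool apply_moves, never from a script. Its argument "steps" is a list of rows, each a list of 7 numbers: the opening, from -1 (shut) to 1 (fully open), then the shift along the tool's x, y, z in mm, then the turn, a rotation vector about the tool's x, y, z in units of 5 degrees (1.0 is 5 degrees). A call has exactly 8 rows; each row shifts and turns the commanded pose from where the row before left it, along the tool's axes as they then stand; what a row does not reach is not made up. A row lasts 1/10 s, in which the tool goes at most 50 mm and 8.59 degrees, less where a joint would pass 70% of its speed; a pose out of reach is approached as far as the arm can. A call is refused whole if a number of a shift passes 50 or a number of a turn 1, either way. A call with a gripper value outside its range is refused whole. The fingers move at their own pace and stop on an object; "squeeze" is the grip in N (left out, the last holds). Time passes only in rows, so rows that do not move let the fingers close, or fill a call up. It gives the time, the measured TCP pose, the force, the opening and the grip force at its end, in the units of the state.
- r.sense(): the state, without advancing time (a new reading comes with each control period).
- r.snapshot(name): name is "scene" or "top" or "wrist"; returns a dict with "color" (384x512x3 uint8, blue, green, red), "depth" (384x512 float32, mm along the optical axis (not along the pixel's ray), 0 where there is no reading), "mtx" (3x3 intrinsics, pixels), "dist" ([k1, k2, p1, p2, k3] as OpenCV has them; the pictures are not rectified), "T" (4x4, takes a point from camera to world coordinates); the wrist camera has in their place "hand_eye" (4x4, takes a point from camera to tool coordinates, whose origin is the TCP and whose axes are the flange's). Camera axes: x right, y down, z forward; pixel columns grow to the right and rows downward; lengths in mm; the calibration is good to about 2 mm. A picture is of the moment at which its call begins: read the wrist's pose just before it.
- r.hand_in(): hands the job in; it is judged then, once.
The state is a dict: "time": time; "joint_pos": joint angles; "qd": joint speeds; "joint_efforts": joint torques, N m; "tool_pos": TCP position; "tcp_rot": TCP orientation; "ft_force": force on the tool from outside, world axes, zero at the start; "wrist_torque": the same for the moment, N m; "finger_gap": finger opening in mm; "grip_force": force on a finger pad.
Only numpy, scipy, OpenCV 4.12 (cv2) and the standard library are available. Lean on these libraries where they do the work, as an engineer would, in place of code of your own. Each camera call takes 0.05 s, during which the arm holds its last target. There are 200 camera calls.

TASK

Set up the mitre jig for a cut: swing the aluminium fence until its nose points straight at the steel setting pointer, and leave it there. Then stand the long wooden batten on the jig's white plate, on its narrow edge as it stands now, flush against the near side of the fence (the side towards the robot) and roughly centred along it. Do not shift the pointer or push the fence off its setting, and leave the short offcut and the other things on the bench alone.

Things in the scene. Friction and masses are not known exactly. Their poses are not given: they have to be found in the camera images.
- jig: Mitre jig, screwed to the bench: white plate 280 x 280 mm, 18 mm thick, top face 18 mm above the bench. Origin: centre of its underside; at yaw 0 its x axis points away from the robot and y to the robot's left. An arc scale with ticks is printed on the plate.
- hinge (a point): The vertical hinge axis shared by fence and pointer, at the plate's top face, 70 mm in +x and 115 mm in -y from the plate's centre. Fixed to the jig, its axes are the jig's. The fence is an aluminium bar 22 mm wide, from 20 mm behind the hinge to 180 mm beyond it, then a 6 mm wide nose to 200 mm; it lies on the plate and its top is 13 mm above the plate.
- fence (a joint): Angle of the swinging fence in rad, 0 to 1.0. At 0 the fence runs from the hinge along the jig's +y; growing values turn it counter-clockwise seen from above, its nose moving towards the robot (the jig's -x). A friction hinge (0.8 N m, about 5 N at the handle; some 9 N pushed halfway along): it stays where it is left.
- fence_handle (a point): Grip point of the fence's upright black round handle (18 mm diameter, 45 mm tall, standing on the fence from 13 to 58 mm above the plate), on the fence's centre line 165 mm from the hinge; the point is 40 mm above the plate. Axes as fence_face.
- fence_face (a point): Point on the upright near face of the fence (the face towards the robot, against which the batten goes), 90 mm along the fence from the hinge, at the height of the plate's top. Its y axis runs along the fence from hinge to nose, its -x axis points out of the face (11 mm from the fence's centre line), z up. It turns with the fence.
- pointer (a joint): Angle of the setting pointer about the same hinge, same zero and sense as the fence: the fence points straight at the pointer when both joints read the same. Very stiff (4 N m); not to be moved. It lies between 0.3 and 0.7 at the start.
- pointer_nose (a point): The narrow tip of the dark steel setting pointer, a wedge 37 mm long, 16 mm wide and 11 mm tall on the plate, 206 to 243 mm from the hinge, its tip towards the hinge. Its y axis points radially outwards from the hinge.
- batten: The long plain wooden batten, 180 x 22 x 45 mm, about 0.09 kg, standing on its 22 mm edge on the bench to the robot's right. Origin: centre of its underside; x along its length, y across its 22 mm thickness, z up (top 45 mm above the origin). Either end may point either way.
- offcut: A short wooden offcut of the same section, 80 x 22 x 45 mm: a bystander. Origin under its centre, x along its length.
- pencil: Flat carpenter's pencil, 150 x 14 x 8 mm, lying on the jig's plate on the far side of the fence: a bystander. Origin under its centre, x along its length.
- wrench: Steel socket wrench, 190 mm long, up to 44 mm tall at the socket: a bystander. Origin at its underside, x along its length.
- level: Red plastic spirit level, 200 x 22 x 45 mm, standing on the bench beyond the jig: a bystander. Origin under its centre, x along its length.
- clamp: Aluminium spring clamp lying flat, 150 x 45 mm, 26 mm tall: a bystander. Origin under its pivot.
- bowl: Small green ceramic bowl, 100 mm across, 45 mm tall: a bystander. Origin under its centre.

How it is judged (in metres and radians):
On the way, in this order (a step that is already met when the one before it is completed fails the run):
1. the fence stands still, pointing at the pointer (angle between the y axis of fence_face and the y axis of pointer_nose, either way round below 0.04 rad and velocity of joint fence between -0.05 and 0.05 rad/s), for 0.3 s.
2. the batten stands on the plate, flush against the near side of the fence and roughly centred along it (x of batten in the frame of fence_face between -0.015 and -0.007 m and y of batten in the frame of fence_face between -0.035 and 0.035 m and z of batten in the frame of fence_face between -0.004 and 0.004 m and angle between the x axis of batten and the y axis of fence_face, either way round below 0.045 rad and angle between batten's own z axis and vertical below 0.08 rad), for 0.2 s.
At the end, for the whole second after the job is handed in: Fence still and within 0.04 rad of the pointer; batten at rest, upright on its edge (0.08 rad) on the plate (4 mm), against the near face (gap under 4 mm, parallel within 0.045 rad), its middle within 35 mm of the point 90 mm along the fence from the hinge (all of step 1 and all of step 2 and linear speed of batten below 0.02 m/s); the robot touches nothing.
It fails at once if the setting pointer is shifted by more than 5 mm (distance of pointer_nose from where it was at the start of the episode above 0.005 m).
It fails at once if the offcut, pencil, wrench, level, clamp or bowl is moved by more than 20 mm (distance of any of offcut, pencil, wrench, level, clamp, bowl from where it was at the start of the episode above 0.02 m).
It also fails if it takes over 58 s, if anything falls off the work surface, if the arm or the gripper's body presses on something with over 40 N, if the wrist force passes 120 N, or if a joint passes its speed limit or range.

## Working session

There is one attempt and no reset: what is moved stays moved. The work goes in short steps, Python scripts to look and compute and a tool call to move; the robot and the scene stay as the last step left them, time stands still between calls to the robot, and variables do not carry over. Pictures are saved under pics/ and viewed, at most 10 in all, crops included, and the job is handed in when it is done.

Besides the shell and the picture viewer there is one more tool, called after "Request:" in YAML: its name, and indented under it one key for each argument. apply_moves: Moves the arm, as the interface text tells. Its arguments: {"type":"object","properties":{"steps":{"type":"array"},"squeeze":{"type":"number"}},"required":["steps"]}

```bash
mkdir -p pics; ls; cat > h.py <<'E'
import numpy as np, cv2, pickle
from bench import r
def snap(n):
    s=r.sense(); d=r.snapshot(n)
    if 'T' not in d:
        from scipy.spatial.transform import Rotation as R
        T=np.eye(4); T[:3,:3]=R.from_euler('xyz',s['tcp_rot'],degrees=True).as_matrix(); T[:3,3]=s['tool_pos']
        d['T']=T@d['hand_eye']
    return d
def ray(d,uv,z):
    """pixels -> world points on plane z"""
    p=cv2.undistortPoints(np.float64(uv).reshape(-1,1,2),d['mtx'],np.float64(d['dist'])).reshape(-1,2)
    v=np.c_[p,np.ones(len(p))]@d['T'][:3,:3].T; o=d['T'][:3,3]
    return o+v*((z-o[2])/v[:,2])[:,None]
def proj(d,P):
    Ti=np.linalg.inv(d['T']); rv=cv2.Rodrigues(Ti[:3,:3])[0]
    return cv2.projectPoints(np.float64(P).reshape(-1,1,3),rv,Ti[:3,3],d['mtx'],np.float64(d['dist']))[0].reshape(-1,2)
def points(d):
    """world point per pixel from depth"""
    h,w=d['depth'].shape; g=np.stack(np.meshgrid(np.arange(w),np.arange(h)),-1).reshape(-1,2)
    p=cv2.undistortPoints(np.float64(g).reshape(-1,1,2),d['mtx'],np.float64(d['dist'])).reshape(-1,2)
    z=d['depth'].reshape(-1,1); P=np.c_[p*z,z]
    return (P@d['T'][:3,:3].T+d['T'][:3,3]).reshape(h,w,3)
E
python3 - <<'E'
from h import *
print(r.sense())
for n in ('top','scene'):
    d=snap(n); pickle.dump(d,open(n+'.pkl','wb')); cv2.imwrite(f'pics/{n}0.png',cv2.resize(d['color'],(800,600)))
    print(n,d['T'].round(2).tolist(),d['mtx'].tolist())
E
```

```text
pics
{'time': 0.0, 'joint_pos': array([ 6.24877097e+01,  7.51638845e+00,  8.53305102e+01,  2.15823998e-04,
        8.72617166e+01, -4.89322016e+00]), 'qd': array([ 0.02323352, -0.03381959,  0.01883313, -0.00320361,  0.09695339,
       -0.01317225]), 'joint_efforts': array([ 7.66226167e-04, -5.69404256e+01, -5.00544298e+01,  1.07824712e-04,
        1.47896254e-02,  5.45287079e-06]), 'tool_pos': array([230.48089157, 553.35803573, 230.21929352]), 'tcp_rot': array([-1.79891799e+02, -9.47954258e-03,  1.57380910e+02]), 'ft_force': array([-0.33810597, -0.52645165,  0.02287878]), 'wrist_torque': array([ 0.03127943, -0.04587809,  0.00420907]), 'grip_force': 0.0, 'finger_gap': 85.54483410987602}
top [[0.01, -0.99, 0.14, 410.03], [-1.0, -0.01, -0.02, -28.38], [0.02, -0.14, -0.99, 1285.86], [0.0, 0.0, 0.0, 1.0]] [[402.1812563941073, 0.0, 257.3856467464037], [0.0, 402.1812563941073, 199.2877700897849], [0.0, 0.0, 1.0]]
scene [[-0.72, 0.39, -0.58, 1253.68], [0.7, 0.41, -0.59, 625.16], [0.0, -0.82, -0.57, 731.42], [0.0, 0.0, 0.0, 1.0]] [[401.9531402439611, 0.0, 258.90978241474767], [0.0, 401.9531402439611, 187.36259243425684], [0.0, 0.0, 1.0]]
```

View pics/top0.png

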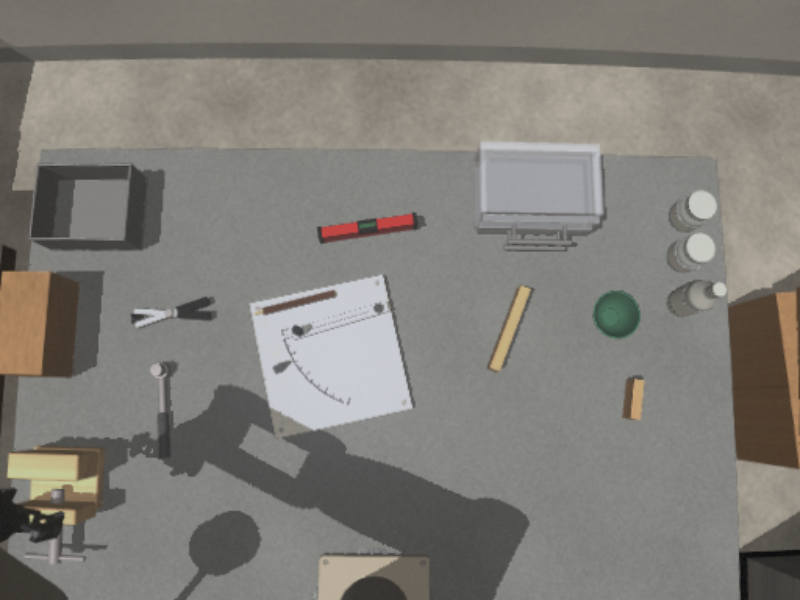

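View pics/scene0.png

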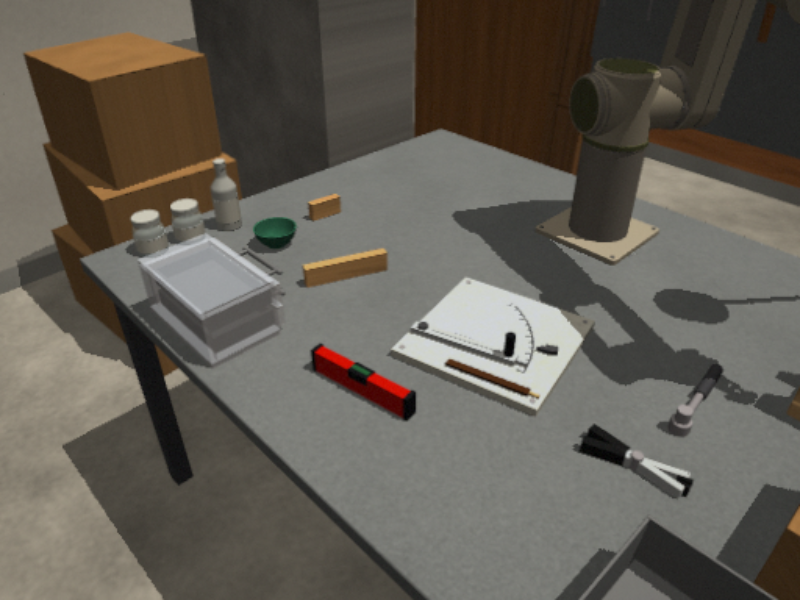

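The top view shows the plate with corners about (250,303), (384,275), (412,408), (278,437). The hinge is at (380,309), the handle at (297,330) and the pointer at (283,366). The batten runs from (524,290) to (495,368). The scene view shows the same layout, and nothing stands close to the batten or the jig.

```bash
python3 - <<'E'
from h import *
d=pickle.load(open('top.pkl','rb')); im=d['color']; hsv=cv2.cvtColor(im,cv2.COLOR_BGR2HSV)
def big(m,box):
    x0,y0,x1,y1=[int(v*.64) for v in box]; k=np.zeros_like(m); k[y0:y1,x0:x1]=m[y0:y1,x0:x1]
    c=cv2.findContours(k,cv2.RETR_EXTERNAL,cv2.CHAIN_APPROX_NONE)[0]; return max(c,key=cv2.contourArea)
# plate, incl. shaded corner: low saturation & bright
g=cv2.inRange(hsv,(0,0,150),(179,60,255))
c=big(g,(230,260,430,450)); P=ray(d,c.reshape(-1,2),18)[:,:2].astype(np.float32)
print('plate',cv2.minAreaRect(P)); 
h=cv2.inRange(hsv,(8,70,100),(30,255,255)); c=big(h,(470,270,550,390)); P=ray(d,c.reshape(-1,2),45)[:,:2].astype(np.float32)
print('batten',cv2.minAreaRect(P),cv2.boxPoints(cv2.minAreaRect(P)))
for z in(18,31,76): print(z,ray(d,np.array([[380,309],[297,330],[275,370],[291,362]])*.64,z).round(0)[:,:2].tolist())
X=points(d); m=(h>0)&(X[...,2]>35)&(X[...,2]<55); m[:,:300]=0;m[:,352:]=0; q=X[m]; print(len(q),q.mean(0)); print(cv2.minAreaRect(q[:,:2].astype(np.float32)))
E
```

```text
plate ((501.822509765625, 96.1985092163086), (282.41021728515625, 279.902587890625), 13.044778823852539)
batten ((557.697021484375, -264.4078063964844), (26.4637393951416, 180.86659240722656), 68.76133728027344) [[ 468.6127  -243.98117]
 [ 637.19476 -309.50076]
 [ 646.7814  -284.83444]
 [ 478.19928 -219.31485]]
18 [[596.0, -6.0], [551.0, 162.0], [469.0, 204.0], [486.0, 172.0]]
31 [[594.0, -6.0], [549.0, 160.0], [469.0, 202.0], [485.0, 170.0]]
76 [[587.0, -7.0], [544.0, 154.0], [467.0, 194.0], [482.0, 163.0]]
400 [ 556.44722552 -265.3693347    44.58026845]
((557.3800659179688, -266.40594482421875), (22.39720916748047, 180.43096923828125), 68.47762298583984)
```

```bash
cat >> h.py <<'E'
def plan(x,y,z,yaw,n,op=1):
    """print n rows from the measured pose to a tool-down pose, in tool axes"""
    s=r.sense(); p=np.array(s['tool_pos']); w=s['tcp_rot'][2]; dw=((yaw-w+180)%360-180)
    dw=min((dw,dw-180,dw+180),key=abs) if op=='sym' else dw
    st=(np.array([x,y,z])-p)/n; rows=[]
    for i in range(n):
        a=np.radians(w+dw*i/n); rows.append([st[0]*np.cos(a)+st[1]*np.sin(a),st[0]*np.sin(a)-st[1]*np.cos(a),-st[2],-dw/n/5])
    print('from',p.round(1),np.round(s['tcp_rot'],2),'f',np.round(s['ft_force'],1),'t',s['time'],'gap',s['finger_gap']); print(np.round(rows,2).tolist())
E
python3 - <<'E'
from h import *
d=r.snapshot('wrist'); print(d['hand_eye'].round(3).tolist(),d['mtx'].tolist())
plan(480,130,300,107,16)
E
```

```text
[[0.0, -0.965, -0.262, 67.045], [1.0, 0.0, -0.0, 1.175], [0.0, -0.262, 0.965, -142.514], [0.0, 0.0, 0.0, 1.0]] [[313.9893249088579, 0.0, 260.8192728728774], [0.0, 313.9893249088579, 192.5295868262151], [0.0, 0.0, 1.0]]
from [230.6 553.5 230.5] [-1.7992e+02 -1.0000e-02  1.5738e+02] f [0.8 0.2 0.4] t 0.15 gap 85.10604388329715
[[-24.57, -18.44, -4.35, 0.63], [-25.55, -17.06, -4.35, 0.63], [-26.44, -15.63, -4.35, 0.63], [-27.26, -14.15, -4.35, 0.63], [-28.0, -12.63, -4.35, 0.63], [-28.65, -11.08, -4.35, 0.63], [-29.22, -9.49, -4.35, 0.63], [-29.69, -7.87, -4.35, 0.63], [-30.08, -6.22, -4.35, 0.63], [-30.38, -4.56, -4.35, 0.63], [-30.58, -2.89, -4.35, 0.63], [-30.69, -1.2, -4.35, 0.63], [-30.71, 0.49, -4.35, 0.63], [-30.64, 2.17, -4.35, 0.63], [-30.48, 3.85, -4.35, 0.63], [-30.22, 5.52, -4.35, 0.63]]
```

Request:
apply_moves:
  steps:
    - [1,-24.5,-18.5,-4,0,0,0.6]
    - [1,-25.5,-17,-4,0,0,0.6]
    - [1,-26.5,-15.5,-4,0,0,0.6]
    - [1,-27.5,-14,-4,0,0,0.6]
    - [1,-28,-12.5,-4,0,0,0.6]
    - [1,-28.5,-11,-4,0,0,0.6]
    - [1,-29,-9.5,-4,0,0,0.6]
    - [1,-29.5,-8,-4,0,0,0.6]

```text
time: 0.95
tool_pos: [357.6, 342.6, 263.2]
tcp_rot: [-180.0, 0.0, 133.3]
ft_force: [0.6, -0.2, -1.1]
finger_gap: 85.7
grip_force: 0.0
```

Request:
apply_moves:
  steps:
    - [1,-30,-6,-4,0,0,0.6]
    - [1,-30.5,-4.5,-4,0,0,0.6]
    - [1,-30.5,-3,-4,0,0,0.6]
    - [1,-30.5,-1,-4,0,0,0.6]
    - [1,-30.5,0.5,-4,0,0,0.6]
    - [1,-30.5,2,-4,0,0,0.6]
    - [1,-30.5,4,-4,0,0,0.6]
    - [1,-22,4,0,0,0,0.4]

```text
time: 1.75
tool_pos: [484.6, 142.0, 291.7]
tcp_rot: [180.0, 0.0, 110.2]
ft_force: [-0.3, 0.0, 0.8]
finger_gap: 85.3
grip_force: 0.0
```

```bash
python3 - <<'E'
from h import *
s=r.sense(); print(s['tool_pos'],s['tcp_rot'],abs(s['qd']).max())
d=snap('wrist'); pickle.dump(d,open('w1.pkl','wb')); cv2.imwrite('pics/w1.png',cv2.resize(d['color'],(800,600)))
E
```

```text
[484.58898703 142.01201582 291.67992331] [1.79968925e+02 2.42797907e-02 1.10209298e+02] 23.046444390493093
```

View pics/w1.png

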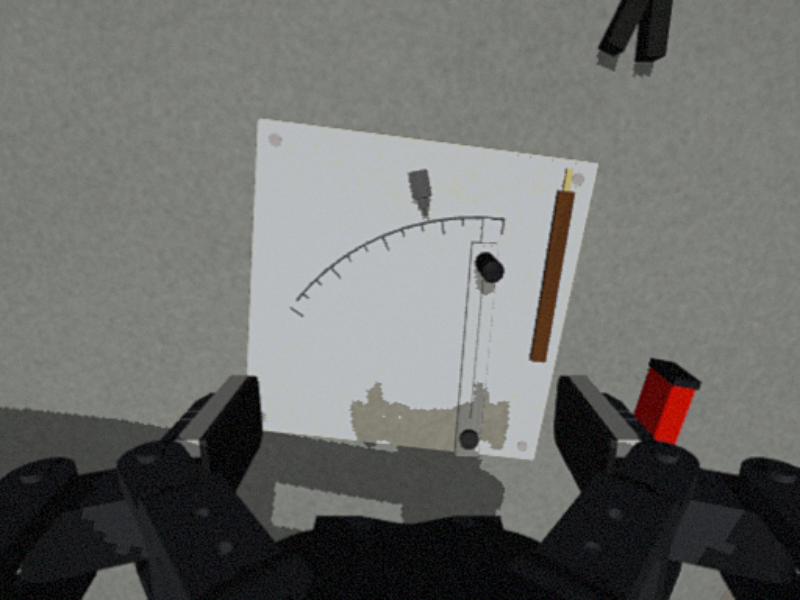

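The plate is fully in view. The pointer tip is at (427,218) with its tail at (419,172). The handle base is at (484,258) with its top at (491,268), the hinge knob at (468,438) and the nose near (483,225). I'll measure these from a still frame.

```bash
cat > jig.py <<'E'
from h import *
def line(P): 
    v=cv2.fitLine(np.float32(P),cv2.DIST_HUBER,0,.01,.01).ravel(); return v
def measure(d,scale_tip=True):
    X=points(d); hsv=cv2.cvtColor(d['color'],cv2.COLOR_BGR2HSV); V=hsv[...,2]
    return X,hsv,V
E
python3 - <<'E'
from h import *
for i in range(8):
    s=r.sense(); d=snap('wrist')
    if abs(s['qd']).max()<1: break
print(i,s['tool_pos'],s['tcp_rot'][2]); pickle.dump(d,open('w1.pkl','wb'))
im=d['color']; V=cv2.cvtColor(im,cv2.COLOR_BGR2HSV)[...,2]; S=cv2.cvtColor(im,cv2.COLOR_BGR2HSV)[...,1]
white=((V>150)&(S<60)).astype(np.uint8); n,l,st,_=cv2.connectedComponentsWithStats(white); k=1+st[1:,4].argmax()
c=cv2.findContours((l==k).astype(np.uint8),0,cv2.CHAIN_APPROX_NONE)[0]; c=max(c,key=cv2.contourArea)
P=ray(d,c.reshape(-1,2),18)[:,:2]; print('plate',cv2.minAreaRect(P.astype(np.float32)))
hull=np.zeros_like(V); cv2.fillConvexPoly(hull,cv2.convexHull(c),1)
dark=((V<90)&(S<120)).astype(np.uint8)*hull; dark[300:]=0
n,l,st,ce=cv2.connectedComponentsWithStats(dark)
for i in range(1,n):
    if st[i,4]>40:
        q=np.argwhere(l==i)[:,::-1]; P=ray(d,q,18)[:,:2]
        print(st[i],ce[i]*1.5625,P.mean(0),cv2.minAreaRect(P.astype(np.float32)))
print(np.histogram(V[(hull>0)],10))
E
```

```text
4 [483.3159264  143.97547743 290.97191638] 110.40177733829243
plate ((501.80682373046875, 96.24534606933594), (279.04754638671875, 278.8802185058594), 13.033124923706055)
[263 111  13  29 244] [421.35630123 191.82889344] [476.88502579 193.25241763] ((478.8024597167969, 190.3113250732422), (14.532858848571777, 35.463191986083984), 31.086471557617188)
[305 164  18  20 210] [490.05952381 272.25446429] [556.66166046 150.4957581 ] ((555.7218627929688, 152.11026000976562), (20.73715591430664, 28.708003997802734), 45.7295036315918)
[294 277  12  13 133] [468.22133459 442.04652256] [601.5688099   -8.83271776] ((601.4459838867188, -9.105289459228516), (16.421524047851562, 20.38630485534668), 22.0350284576416)
(array([  157,   212,   186,   509,  1153,   737,  3005,   772,  1415,
       31913]), array([  0. ,  20.6,  41.2,  61.8,  82.4, 103. , 123.6, 144.2, 164.8,
       185.4, 206. ]))
```

```bash
python3 -c "
from h import *
plan(547.4,157.7,110,107.1,8)"
```

```text
from [483.2 144.3 291. ] [-1.7997e+02 -3.0000e-02  1.1044e+02] f [ 0.4 -0.3  0.2] t 2.05 gap 85.29633250445698
[[-1.23, 8.1, 22.63, 0.08], [-1.17, 8.11, 22.63, 0.08], [-1.11, 8.12, 22.63, 0.08], [-1.05, 8.13, 22.63, 0.08], [-0.99, 8.14, 22.63, 0.08], [-0.93, 8.14, 22.63, 0.08], [-0.87, 8.15, 22.63, 0.08], [-0.81, 8.16, 22.63, 0.08]]
```

Request:
apply_moves:
  steps:
    - [1,-1,8,22.5,0,0,0.08]
    - [1,-1,8,22.5,0,0,0.08]
    - [1,-1,8,22.5,0,0,0.08]
    - [1,-1,8,22.5,0,0,0.08]
    - [1,-1,8,22.5,0,0,0.08]
    - [1,-1,8,22.5,0,0,0.08]
    - [1,-1,8.5,22.5,0,0,0.08]
    - [1,-1,8.5,22.5,0,0,0.08]

```text
time: 2.85
tool_pos: [547.5, 158.5, 110.4]
tcp_rot: [180.0, -0.0, 107.3]
ft_force: [0.6, -0.3, 0.3]
finger_gap: 85.5
grip_force: 0.0
```

Request:
apply_moves:
  steps:
    - [1,0,0,0,0,0,0]
    - [1,0,0,0,0,0,0]
    - [1,0,0,0,0,0,0]
    - [1,0,0,15,0,0,0]
    - [1,0,0,15,0,0,0]
    - [1,0,0,15,0,0,0]
    - [1,0,0,15,0,0,0]
    - [1,0,0,8,0,0,0]

```text
time: 3.65
tool_pos: [546.2, 156.8, 40.5]
tcp_rot: [-179.8, -0.0, 107.2]
ft_force: [-0.1, 0.8, -0.2]
finger_gap: 85.3
grip_force: 0.0
```

```bash
python3 -c "
from h import *
plan(547.4,157.7,42,107.1,1)"
```

```text
from [546.2 156.8  40.5] [-1.7980e+02 -2.0000e-02  1.0717e+02] f [-0.1  0.8 -0.2] t 3.65 gap 85.26381512539346
[[0.48, 1.42, -1.54, 0.01]]
```

Request:
apply_moves:
  steps:
    - [-1,0,1,0,0,0,0]
    - [-1,0,0,0,0,0,0]
    - [-1,0,0,0,0,0,0]
    - [-1,0,0,0,0,0,0]
    - [-1,0,0,0,0,0,0]
    - [-1,0,0,0,0,0,0]
    - [-1,0,0,0,0,0,0]
    - [-1,0,0,0,0,0,0]
  squeeze: 30

```text
time: 4.45
tool_pos: [549.1, 157.6, 44.1]
tcp_rot: [180.0, 0.0, 107.2]
ft_force: [-2.4, -0.4, 5.8]
finger_gap: 17.0
grip_force: 29.5
```

```bash
python3 - <<'E'
from h import *
s=r.sense(); H=np.array([595.9,0.]); p=s['tool_pos'][:2]-H
print(s['tool_pos'],s['finger_gap'],s['ft_force'],s['grip_force'],np.hypot(*p),np.degrees(np.arctan2(-p[0],p[1])))
f=np.radians(31.4); t=H+165*np.array([-np.sin(f),np.cos(f)])
f0=np.degrees(np.arctan2(-p[0],p[1])); w=s['tcp_rot'][2]; q=s['tool_pos'][:2]
for i in range(1,9):
    a=np.radians(f0+(31.4-f0)*i/8); n=H+np.hypot(*p)*np.array([-np.sin(a),np.cos(a)]); y=np.radians(w+(31.4-f0)*(i-1)/8); dd=n-q; q=n
    print(np.round([dd[0]*np.cos(y)+dd[1]*np.sin(y),dd[0]*np.sin(y)-dd[1]*np.cos(y),0,-(31.4-f0)/40],2).tolist())
E
```

```text
[549.07082377 157.55919337  44.12748493] 16.960999229373865 [-2.43634371 -0.36132716  5.78424669] 29.52092707157135 164.37113846635586 16.55281260880564
[-0.03, -5.32, 0.0, -0.37]
[-0.03, -5.32, 0.0, -0.37]
[-0.03, -5.32, 0.0, -0.37]
[-0.03, -5.32, 0.0, -0.37]
[-0.03, -5.32, 0.0, -0.37]
[-0.03, -5.32, 0.0, -0.37]
[-0.03, -5.32, 0.0, -0.37]
[-0.03, -5.32, 0.0, -0.37]
```

Request:
apply_moves:
  steps:
    - [-1,0,-5.5,-2,0,0,-0.38]
    - [-1,0,-5.5,-2,0,0,-0.38]
    - [-1,0,-5.5,0,0,0,-0.38]
    - [-1,0,-5.5,0,0,0,-0.38]
    - [-1,0,-5.5,0,0,0,-0.38]
    - [-1,0,-5,0,0,0,-0.36]
    - [-1,0,-5,0,0,0,-0.36]
    - [-1,0,-4.5,0,0,0,-0.34]

```text
time: 5.25
tool_pos: [509.0, 139.5, 44.5]
tcp_rot: [-179.8, 0.0, 122.0]
ft_force: [8.1, -3.9, -22.3]
finger_gap: 16.9
grip_force: 30.5
```

Request:
apply_moves:
  steps:
    - [-1,0,0,0,0,0,0]
    - [-1,0,0,0,0,0,0]
    - [-1,0,0,0,0,0,0]
    - [-1,0,0,0,0,0,0]
    - [-1,0,0,0,0,0,0]
    - [-1,0,0,0,0,0,0]
    - [-1,0,0,0,0,0,0]
    - [-1,0,0,0,0,0,0]

```text
time: 6.05
tool_pos: [508.5, 139.1, 44.4]
tcp_rot: [-179.7, 0.0, 122.0]
ft_force: [4.0, -5.8, -16.7]
finger_gap: 17.2
grip_force: 31.0
```

```bash
python3 - <<'E'
from h import *
s=r.sense(); H=np.array([595.9,0.]); p=s['tool_pos'][:2]-H
print(s['tool_pos'],s['tcp_rot'],s['finger_gap'],s['ft_force'],np.hypot(*p),np.degrees(np.arctan2(-p[0],p[1])))
d=snap('wrist'); pickle.dump(d,open('w2.pkl','wb')); cv2.imwrite('pics/w2.png',cv2.resize(d['color'],(800,600)))
E
```

```text
[508.50585224 139.14447443  44.43751864] [-1.79746415e+02  1.40789547e-02  1.21972707e+02] 17.152946244980484 [  3.97274666  -5.84121863 -16.73216761] 164.31348644291856 32.132192603271946
```

View pics/w2.png

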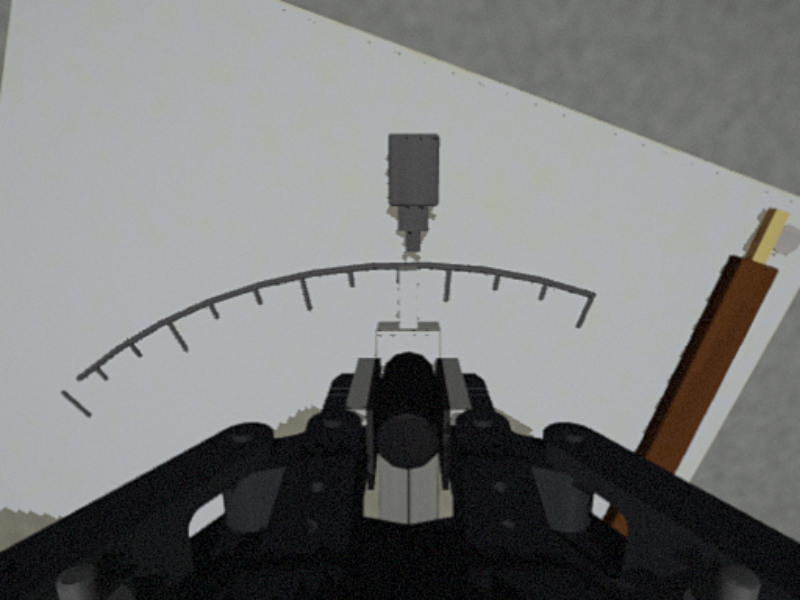

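The nose runs up column 408 (rows 262–325). The pointer axis is at column 413–414, with its tip at (413,250), so the two are nearly aligned. I'll compute the angles.

```bash
python3 - <<'E'
from h import *
d=pickle.load(open('w2.pkl','rb'))
V=cv2.cvtColor(d['color'],cv2.COLOR_BGR2HSV)[...,2]
m=np.zeros_like(V); m[80:161,235:290]=(V[80:161,235:290]<110)
n,l,st,ce=cv2.connectedComponentsWithStats(m); k=1+st[1:,4].argmax(); c=cv2.findContours((l==k).astype(np.uint8),0,2)[0][0]
q=np.argwhere(l==k)[:,::-1]
H=np.array([595.9,0.])
P=ray(d,q,29)[:,:2]; L=cv2.fitLine(P.astype(np.float32),2,0,.01,.01).ravel(); e=P.mean(0)-H
A=lambda e:np.degrees(np.arctan2(-e[0],e[1]))
print('pointer centroid px',ce[k]*1.5625,'ang',A(e),'r',np.hypot(*e),'axis',A(L[:2]*np.sign(L[1])))
# nose/bar: edges in px rows
N=ray(d,np.array([[408,265],[408,322],[377,328],[440,328]])/1.5625,31)[:,:2]
for a in N: print(a.round(1),A(a-H),np.hypot(*(a-H)))
print('bar mid',A(N[2:].mean(0)-H),'nose axis',A(N[0]-N[1]))
hd=ray(d,np.array([[408,441]])/1.5625,76)[0,:2]; print('handle top',hd,A(hd-H),np.hypot(*(hd-H)))
E
```

```text
pointer centroid px [412.87768504 182.33857402] ang 31.581439979434663 r 227.3506182024577 axis 31.550074
[489.2 171. ] 31.959583198160455 201.55535206746598
[499.4 154.6] 31.95551134804578 182.2518771589878
[491.8 147.3] 35.25029402715912 180.4221319500329
[509.6 158.5] 28.557003594850222 180.4890011077117
bar mid 31.903028042692885 nose axis 31.998027167484306
handle top [508.82916582 139.98386948] 31.88186812088723 164.85391678448556
```

Request:
apply_moves:
  steps:
    - [-0.3,0,0,1,0,0,0]
    - [0,0,0,0,0,0,0]
    - [0.5,0,0,0,0,0,0]
    - [1,0,0,0,0,0,0]
    - [1,0,0,-10,0,0,0]
    - [1,0,0,-20,0,0,0]
    - [1,0,0,-30,0,0,0]
    - [1,0,0,-30,0,0,0]

```text
time: 6.9
tool_pos: [510.1, 140.8, 137.9]
tcp_rot: [-180.0, -0.0, 122.0]
ft_force: [0.6, 0.5, 0.3]
finger_gap: 85.5
grip_force: 0.0
```

```bash
python3 -c "
from h import *
plan(557.5,-265.5,150,158.5,16)"
```

```text
from [510.1 140.8 137.9] [-1.7999e+02 -1.0000e-02  1.2199e+02] f [0.6 0.5 0.3] t 6.9 gap 85.51576842950176
[[-23.11, -10.94, -0.75, -0.46], [-22.65, -11.85, -0.75, -0.46], [-22.16, -12.74, -0.75, -0.46], [-21.64, -13.62, -0.75, -0.46], [-21.08, -14.47, -0.75, -0.46], [-20.49, -15.29, -0.75, -0.46], [-19.86, -16.1, -0.75, -0.46], [-19.2, -16.88, -0.75, -0.46], [-18.52, -17.63, -0.75, -0.46], [-17.8, -18.35, -0.75, -0.46], [-17.06, -19.04, -0.75, -0.46], [-16.28, -19.71, -0.75, -0.46], [-15.49, -20.34, -0.75, -0.46], [-14.66, -20.94, -0.75, -0.46], [-13.82, -21.51, -0.75, -0.46], [-12.95, -22.04, -0.75, -0.46]]
```

Request:
apply_moves:
  steps:
    - [1,-23,-11,-1,0,0,-0.46]
    - [1,-22.5,-12,-1,0,0,-0.46]
    - [1,-22,-12.5,-1,0,0,-0.46]
    - [1,-21.5,-13.5,-1,0,0,-0.46]
    - [1,-21,-14.5,-1,0,0,-0.46]
    - [1,-20.5,-15.5,-1,0,0,-0.46]
    - [1,-20,-16,-1,0,0,-0.46]
    - [1,-19,-17,-1,0,0,-0.46]

```text
time: 7.7
tool_pos: [534.1, -63.0, 145.6]
tcp_rot: [180.0, 0.1, 140.5]
ft_force: [-0.3, -0.9, -0.7]
finger_gap: 85.5
grip_force: 0.0
```

Request:
apply_moves:
  steps:
    - [1,-18.5,-17.5,-1,0,0,-0.46]
    - [1,-18,-18.5,-1,0,0,-0.46]
    - [1,-17,-19,-1,0,0,-0.46]
    - [1,-16.5,-19.5,-1,0,0,-0.46]
    - [1,-15.5,-20.5,0,0,0,-0.46]
    - [1,-14.5,-21,0,0,0,-0.46]
    - [1,-14,-21.5,0,0,0,-0.46]
    - [1,-13,-22,0,0,0,-0.46]

```text
time: 8.5
tool_pos: [558.8, -266.3, 149.5]
tcp_rot: [-180.0, 0.1, 158.9]
ft_force: [-0.3, -0.8, -0.2]
finger_gap: 85.5
grip_force: 0.0
```

Request:
apply_moves:
  steps:
    - [1,0,0,0,0,0,0]
    - [1,0,0,0,0,0,0]
    - [1,0,0,0,0,0,0]
    - [1,0,0,0,0,0,0]
    - [1,0,0,0,0,0,0]
    - [1,0,0,0,0,0,0]
    - [1,0,0,0,0,0,0]
    - [1,0,0,0,0,0,0]

```text
time: 9.3
tool_pos: [558.6, -265.0, 148.3]
tcp_rot: [180.0, 0.0, 158.8]
ft_force: [-0.2, 0.1, -1.0]
finger_gap: 84.9
grip_force: 0.0
```

```bash
python3 - <<'E'
from h import *
plan(557.5,-265.5,22,158.5,8)
d=snap('wrist'); hsv=cv2.cvtColor(d['color'],cv2.COLOR_BGR2HSV); h=cv2.inRange(hsv,(8,70,60),(30,255,255))
X=points(d); m=(h>0)&(abs(X[...,2]-45)<6); q=X[m]; print(m.sum(),q.mean(0),cv2.minAreaRect(q[:,:2].astype(np.float32)))
cv2.imwrite('pics/w3.png',cv2.resize(d['color'],(800,600)))
E
```

```text
from [ 558.6 -265.   148.3] [180.     0.   158.79] f [-0.2  0.1 -1. ] t 9.3 gap 84.93225479300538
[[0.1, -0.11, 15.79, 0.01], [0.1, -0.11, 15.79, 0.01], [0.1, -0.11, 15.79, 0.01], [0.1, -0.11, 15.79, 0.01], [0.1, -0.11, 15.79, 0.01], [0.1, -0.11, 15.79, 0.01], [0.1, -0.11, 15.79, 0.01], [0.1, -0.11, 15.79, 0.01]]
5760 [ 550.87715133 -262.96464834   44.80180973] ((558.6302490234375, -266.0683288574219), (21.94054412841797, 178.9560089111328), 68.35005187988281)
```

View pics/w3.png

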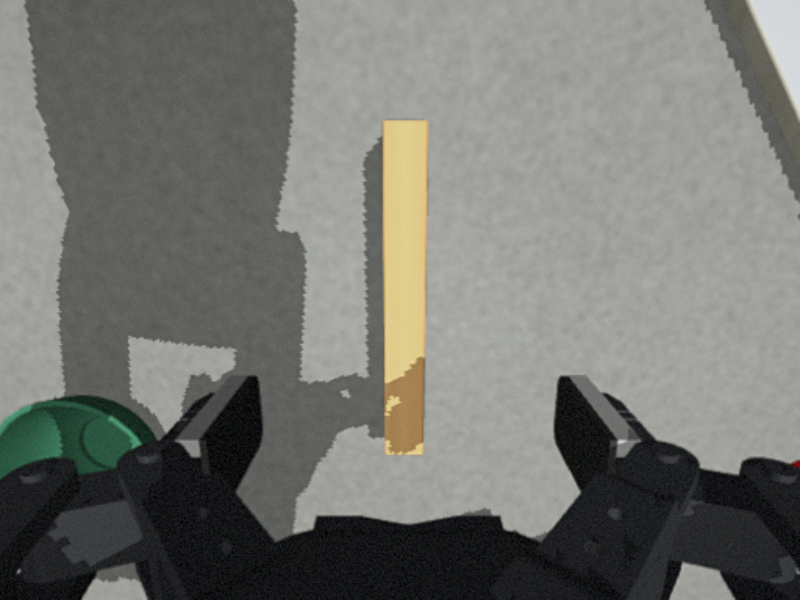

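The batten lies straight between the fingers, from (405,120) to (405,455), and nothing is in the way. I'll descend and grip.

Request:
apply_moves:
  steps:
    - [1,0,1,20,0,0,0.05]
    - [1,0,0,20,0,0,0]
    - [1,0,0,20,0,0,0]
    - [1,0,0,20,0,0,0]
    - [1,0,0,20,0,0,0]
    - [1,0,0,15,0,0,0]
    - [1,0,0,10,0,0,0]
    - [1,0,0,0,0,0,0]

```text
time: 10.15
tool_pos: [557.8, -263.6, 21.6]
tcp_rot: [180.0, -0.2, 158.5]
ft_force: [0.2, 0.5, -0.2]
finger_gap: 85.4
grip_force: 0.0
```

Request:
apply_moves:
  steps:
    - [0,0,0,0,0,0,0]
    - [-0.3,0,0,0,0,0,0]
    - [-1,0,0,0,0,0,0]
    - [-1,0,0,0,0,0,0]
    - [-1,0,0,0,0,0,0]
    - [-1,0,0,0,0,0,0]
    - [-1,0,0,0,0,0,0]
    - [-1,0,0,0,0,0,0]
  squeeze: 35

```text
time: 10.95
tool_pos: [559.4, -264.6, 24.1]
tcp_rot: [-180.0, 0.1, 158.5]
ft_force: [-1.2, -0.1, 5.6]
finger_gap: 20.9
grip_force: 36.5
```

Request:
apply_moves:
  steps:
    - [-1,0,0,-5,0,0,0]
    - [-1,0,0,-10,0,0,0]
    - [-1,0,0,-15,0,0,0]
    - [-1,0,0,-20,0,0,0]
    - [-1,0,0,-20,0,0,0]
    - [-1,0,0,-20,0,0,0]
    - [-1,0,0,-10,0,0,0]
    - [-1,0,0,0,0,0,0]

```text
time: 11.75
tool_pos: [560.3, -265.0, 126.2]
tcp_rot: [-180.0, 0.3, 158.5]
ft_force: [-0.9, 0.5, -2.4]
finger_gap: 21.3
grip_force: 35.6
```

```bash
python3 -c "
from h import *
plan(521.2,59.5,118,121.9,16)"
```

```text
from [ 560.3 -265.   126.2] [-179.96    0.25  158.53] f [-0.9  0.5 -2.4] t 11.75 gap 21.309139783605858
[[9.7, 17.98, 0.51, 0.46], [10.41, 17.58, 0.51, 0.46], [11.1, 17.15, 0.51, 0.46], [11.78, 16.69, 0.51, 0.46], [12.43, 16.21, 0.51, 0.46], [13.07, 15.7, 0.51, 0.46], [13.69, 15.16, 0.51, 0.46], [14.28, 14.6, 0.51, 0.46], [14.86, 14.02, 0.51, 0.46], [15.4, 13.42, 0.51, 0.46], [15.93, 12.79, 0.51, 0.46], [16.43, 12.14, 0.51, 0.46], [16.9, 11.48, 0.51, 0.46], [17.34, 10.79, 0.51, 0.46], [17.76, 10.09, 0.51, 0.46], [18.15, 9.38, 0.51, 0.46]]
```

Request:
apply_moves:
  steps:
    - [-1,9.5,18,0.5,0,0,0.46]
    - [-1,10.5,17.5,0.5,0,0,0.46]
    - [-1,11,17,0.5,0,0,0.46]
    - [-1,12,16.5,0.5,0,0,0.46]
    - [-1,12.5,16,0.5,0,0,0.46]
    - [-1,13,15.5,0.5,0,0,0.46]
    - [-1,13.5,15,0.5,0,0,0.46]
    - [-1,14.5,14.5,0.5,0,0,0.46]

```text
time: 12.55
tool_pos: [537.9, -101.8, 118.0]
tcp_rot: [-180.0, -0.1, 140.0]
ft_force: [0.2, 0.0, -0.6]
finger_gap: 21.2
grip_force: 35.6
```

Request:
apply_moves:
  steps:
    - [-1,15,14,0.5,0,0,0.46]
    - [-1,15.5,13.5,0.5,0,0,0.46]
    - [-1,16,13,0.5,0,0,0.46]
    - [-1,16.5,12,0.5,0,0,0.46]
    - [-1,17,11.5,0.5,0,0,0.46]
    - [-1,17.5,10.5,0.5,0,0,0.46]
    - [-1,18,10,0.5,0,0,0.46]
    - [-1,18,9.5,0.5,0,0,0.46]

```text
time: 13.35
tool_pos: [518.0, 60.7, 114.1]
tcp_rot: [-179.9, -0.1, 121.6]
ft_force: [-0.2, -0.8, -1.0]
finger_gap: 21.1
grip_force: 35.6
```

Request:
apply_moves:
  steps:
    - [-1,0,0,0,0,0,0]
    - [-1,0,0,0,0,0,0]
    - [-1,0,0,0,0,0,0]
    - [-1,0,0,0,0,0,0]
    - [-1,0,0,0,0,0,0]
    - [-1,0,0,0,0,0,0]
    - [-1,0,0,0,0,0,0]
    - [-1,0,0,0,0,0,0]

```text
time: 14.15
tool_pos: [519.1, 59.8, 115.3]
tcp_rot: [180.0, 0.0, 121.7]
ft_force: [1.0, -0.4, -1.3]
finger_gap: 21.4
grip_force: 35.6
```

```bash
python3 - <<'E'
from h import *
plan(521.2,59.5,48,121.9,8)
d=snap('wrist'); pickle.dump(d,open('w4.pkl','wb')); cv2.imwrite('pics/w4.png',cv2.resize(d['color'],(800,600)))
X=points(d); q=X[235:275,250:275]; print(np.nanmedian(q.reshape(-1,3),0))
E
```

```text
from [519.1  59.8 115.3] [179.99   0.   121.72] f [ 1.  -0.4 -1.3] t 14.15 gap 21.434678659109387
[[-0.17, 0.2, 8.42, -0.0], [-0.17, 0.2, 8.42, -0.0], [-0.17, 0.2, 8.42, -0.0], [-0.17, 0.2, 8.42, -0.0], [-0.17, 0.2, 8.42, -0.0], [-0.17, 0.2, 8.42, -0.0], [-0.17, 0.2, 8.42, -0.0], [-0.17, 0.2, 8.42, -0.0]]
[516.11662125  66.53096138 136.14957246]
```

View pics/w4.png

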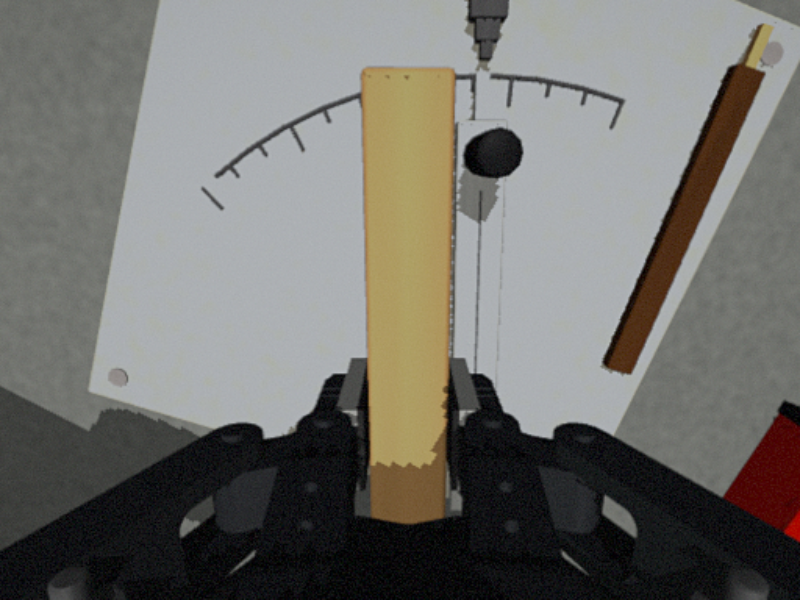

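The batten (x 362–455 at its far end) hangs parallel to the fence on its near side. It clears the handle at (493,152), and the nose still points at the pointer at (486,55). Next I descend to just above the plate.

Request:
apply_moves:
  steps:
    - [-1,0,1,12,0,0,0]
    - [-1,0,0.5,12,0,0,0]
    - [-1,0,0,12,0,0,0]
    - [-1,0,0,12,0,0,0]
    - [-1,0,0,10,0,0,0]
    - [-1,0,0,8,0,0,0]
    - [-1,0,0,4,0,0,0]
    - [-1,0,0,0,0,0,0]

```text
time: 15.0
tool_pos: [519.9, 60.7, 44.6]
tcp_rot: [-179.9, -0.0, 121.7]
ft_force: [-0.4, 0.6, -0.7]
finger_gap: 21.5
grip_force: 35.7
```

```bash
python3 - <<'E'
from h import *
s=r.sense(); print(s['tool_pos'],s['ft_force'])
d=snap('wrist'); pickle.dump(d,open('w5.pkl','wb')); cv2.imwrite('pics/w5.png',cv2.resize(d['color'],(800,600)))
w=pickle.load(open('w4.pkl','rb')); H=np.array([595.9,0]); A=lambda e:np.degrees(np.arctan2(-e[0],e[1]))
N=ray(w,np.array([[459,121],[507,121]])/1.5625,31)[:,:2]; print('fence',A(N.mean(0)-H),np.hypot(*(N.mean(0)-H)))
plan(529.7,64.8,42,121.9,1)
E
```

```text
[519.9055967   60.70482057  44.58292146] [-0.41173625  0.55475453 -0.65593634]
fence 31.901243705979752 178.56830612678954
from [520.4  60.7  45.2] [-179.99   -0.    121.73] f [-0.4  0.  -0.7] t 15.05 gap 20.881764096112402
[[-1.45, 10.09, 3.24, -0.03]]
```

View pics/w5.png

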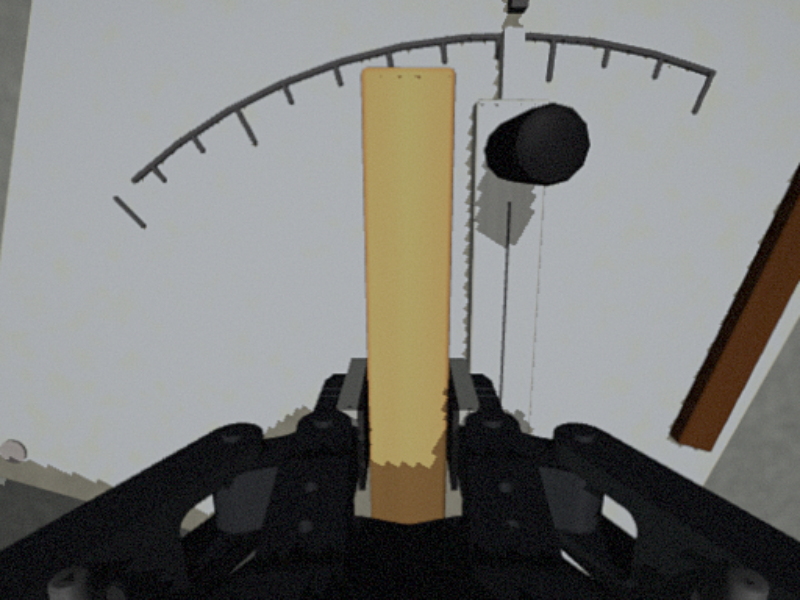

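A gap of roughly 10 mm is visible between the batten's edge (455) and the fence edge (472), with the two parallel. I'll close most of it and lower to the plate.

Request:
apply_moves:
  steps:
    - [-1,-0.5,1.5,0,0,0,-0.03]
    - [-1,-0.5,1.5,0,0,0,0]
    - [-1,-0.5,1.5,0,0,0,0]
    - [-1,0,1.5,0,0,0,0]
    - [-1,0,1,0.5,0,0,0]
    - [-1,0,0,1,0,0,0]
    - [-1,0,0,1,0,0,0]
    - [-1,0,0,0,0,0,0]

```text
time: 15.85
tool_pos: [526.8, 63.1, 42.5]
tcp_rot: [-180.0, -0.0, 121.9]
ft_force: [-0.2, -0.6, -1.2]
finger_gap: 21.1
grip_force: 35.7
```

```bash
python3 - <<'E'
from h import *
plan(529.7,64.8,42,121.9,1)
d=snap('wrist'); pickle.dump(d,open('w6.pkl','wb')); plan(529.7,64.8,42,121.9,1)
cv2.imwrite('pics/w6.png',cv2.resize(d['color'][40:250,210:370],None,fx=2.8,fy=2.8,interpolation=2))
E
```

```text
from [526.8  63.1  42.5] [-1.7997e+02 -2.0000e-02  1.2188e+02] f [-0.2 -0.6 -1.2] t 15.85 gap 21.07070521705337
[[-0.12, 3.34, 0.47, -0.0]]
from [526.9  63.1  42.6] [-1.7998e+02 -1.0000e-02  1.2188e+02] f [ 0.3  0.9 -1.3] t 15.9 gap 21.333835042495135
[[-0.07, 3.31, 0.57, -0.0]]
```

View pics/w6.png

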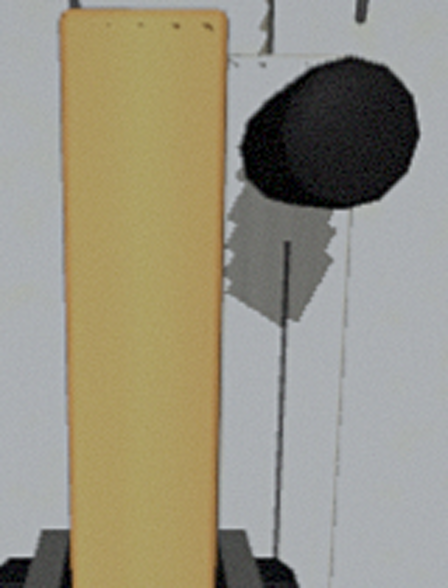

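Request:
apply_moves:
  steps:
    - [-1,0,0.5,0,0,0,0]
    - [-1,0,0.5,0,0,0,0]
    - [-1,0,0.5,0,0,0,0]
    - [-1,0,0.5,0,0,0,0]
    - [-1,0,0.3,0,0,0,0]
    - [-1,0,0.2,0,0,0,0]
    - [-1,0,0,0,0,0,0]
    - [-1,0,0,0,0,0,0]

```text
time: 16.7
tool_pos: [529.2, 64.5, 42.8]
tcp_rot: [-180.0, 0.0, 121.9]
ft_force: [0.5, 0.3, -1.4]
finger_gap: 21.5
grip_force: 35.7
```

Request:
apply_moves:
  steps:
    - [-1,0,0,0.3,0,0,0]
    - [-1,0,0,0.3,0,0,0]
    - [-1,0,0,0.3,0,0,0]
    - [-1,0,0,0,0,0,0]
    - [-1,0,0,0,0,0,0]
    - [-1,0,0,0,0,0,0]
    - [-1,0,0,0,0,0,0]
    - [-1,0,0,0,0,0,0]

```text
time: 17.5
tool_pos: [529.3, 64.5, 42.1]
tcp_rot: [180.0, 0.0, 121.9]
ft_force: [-2.8, 0.3, 4.5]
finger_gap: 21.2
grip_force: 36.4
```

Request:
apply_moves:
  steps:
    - [-1,0,0.2,-0.2,0,0,0]
    - [-1,0,0.2,0,0,0,0]
    - [-1,0,0.2,0,0,0,0]
    - [-1,0,0,0,0,0,0]
    - [-1,0,0,0,0,0,0]
    - [-1,0,0,0,0,0,0]
    - [-1,0,0,0,0,0,0]
    - [-1,0,0,0,0,0,0]

```text
time: 18.3
tool_pos: [529.4, 64.5, 42.1]
tcp_rot: [-180.0, -0.0, 121.9]
ft_force: [-4.4, -1.1, 6.1]
finger_gap: 21.2
grip_force: 36.6
```

Request:
apply_moves:
  steps:
    - [-0.4,0,0,0,0,0,0]
    - [-0.2,0,0,0,0,0,0]
    - [0,0,0,0,0,0,0]
    - [0.2,0,0,0,0,0,0]
    - [0.2,0,0,0,0,0,0]
    - [0.2,0,0,-10,0,0,0]
    - [0.2,0,0,-20,0,0,0]
    - [0.2,0,0,-30,0,0,0]

```text
time: 19.1
tool_pos: [528.3, 64.8, 101.6]
tcp_rot: [-179.8, -0.1, 121.9]
ft_force: [0.4, -0.3, -0.3]
finger_gap: 51.3
grip_force: 0.0
```

Request:
apply_moves:
  steps:
    - [1,0,0,-30,0,0,0]
    - [1,-5,-5,-30,0,0,0]
    - [1,-5,-5,-30,0,0,0]
    - [1,-5,-5,-30,0,0,0]
    - [1,-5,-5,-20,0,0,0]
    - [1,0,0,0,0,0,0]
    - [1,0,0,0,0,0,0]
    - [1,0,0,0,0,0,0]

```text
time: 19.9
tool_pos: [522.6, 37.5, 240.7]
tcp_rot: [-179.9, -0.1, 121.9]
ft_force: [-0.2, 0.6, -1.1]
finger_gap: 85.6
grip_force: 0.0
```

```bash
python3 - <<'E'
from h import *
for i in range(6):
    s=r.sense(); d=snap('wrist')
    if abs(s['qd']).max()<1: break
pickle.dump(d,open('w7.pkl','wb')); print(s['tool_pos'],s['ft_force'])
cv2.imwrite('pics/w7.png',cv2.resize(d['color'],(800,600)))
hsv=cv2.cvtColor(d['color'],cv2.COLOR_BGR2HSV); h=cv2.inRange(hsv,(8,70,60),(30,255,255)); X=points(d); m=(h>0)&(abs(X[...,2]-63)<7)
q=X[m]; print(m.sum(),np.median(q[:,2]),cv2.minAreaRect(q[:,:2].astype(np.float32)))
print('expected centre 529.7,64.8 angle 31.9')
E
```

```text
[522.57379039  37.47773228 240.70115986] [-0.17664798  0.55459933 -1.14221963]
3725 62.77771462332322 ((529.01123046875, 64.21538543701172), (21.958375930786133, 179.1912078857422), 31.827287673950195)
expected centre 529.7,64.8 angle 31.9
```

View pics/w7.png

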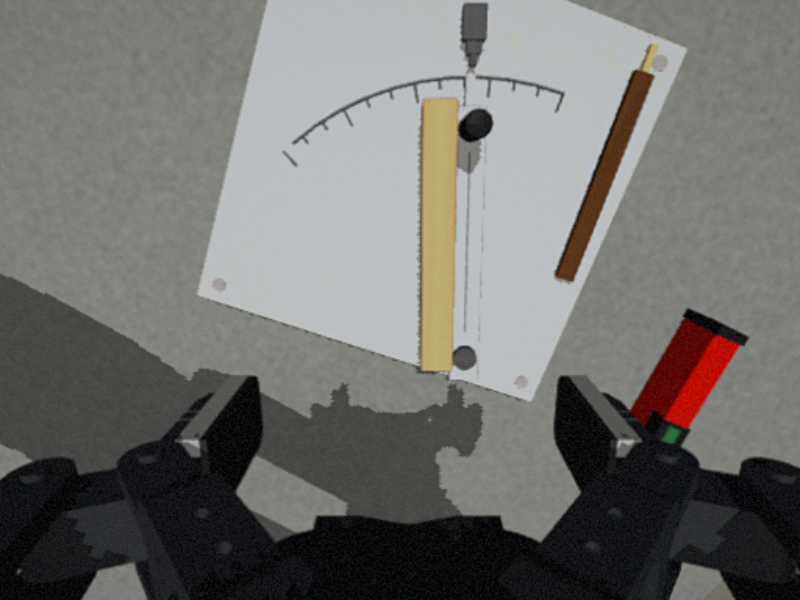

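The batten stands on the plate with its top at z 63. It is flush and parallel (31.8° against the fence's 31.9°), and the nose at (470,75) points at the pointer tip at (472,65). The batten's centre is within 1 mm of the target, so I'm handing in.

```bash
python3 -c "
from h import *
print(r.hand_in())"
```

```text
the job is handed in; nothing more can be done
None
```

The job is handed in, with no verdict returned: by my last camera measurements the fence points at the pointer within about 0.01 rad and the batten stands on the plate, flush against the fence's near face within about 1 mm and centred along it.

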